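# Gauge the exhaust coupler with sprung tweezers

### The job

Check that the brass coupler on the engine's exhaust will pass the exhaust hole of the body shell: take the big sprung gauging tweezers off their rest and hold them level with one down-turned tip on each side of the coupler, tip ends below its rim and the coupler midway between them, touching neither it nor the engine. Squeeze them until the pointer stands on the line of their wing, which marks the width of the hole (tips 24 mm apart), and finish still holding them there, steady on the line. Leave everything else on the cart as it is.

Things in the scene. Friction and masses are not known exactly. Their poses are not given: they have to be found in the camera images.
- tw_grip (a point): Centre of the sprung gauging tweezers' grip, midway between their two ribbed finger flats, half-way up; x points along the tool to the tips, y to its left, z up. The flats run 22 mm either way along x and are 14 mm high; squeeze them from above, across y. Width over the flats: 43 mm at rest (legs splayed 0.06 rad each), 30 mm on the line, where the flats are parallel
- tip_mid (a point): Point midway between the lower ends of the two tips: 60 mm ahead of and 28 mm below the centre of the grip, on the tool's centre line; axes as tw_grip
- tip_left (a point): Lower end of the left tip, on its inner face. The tip is a prong 8 mm long (along the tool) and 3 mm thick, turned down 23 mm below the leg's underside
- tip_right (a point): Lower end of the right tip, on its inner face. The tip gap is the distance between the two tip points: 44 mm at rest, 24 mm on the line
- tw_left (a joint): Squeeze angle of the left leg (rad): 0 at rest, grows as squeezed, 0.06 when the pointer is on the wing's line, stop at 0.105; the right leg always moves as much. Tip gap = 44 mm minus 336 mm times this; width over the flats = 43 mm minus 216 mm times this
- tw_right (a joint): Squeeze angle of the right leg (rad), equal to that of the left leg
- tweezers: The tweezers (plain steel, loose, 87 g, 190 mm long), lying level on a low rest: two legs joined by a bow spring, the hinge of both, 108 mm behind the grip. Same origin and axes as tw_grip, 38 mm above the work surface. The spring's push on each finger grows evenly from 0 at rest to about 10 N at the line. It balances 5 mm behind the grip; the wing, a strip over the legs, is 46 mm behind
- rest: Fixed dark steel rest under the tweezers: base plate 130 x 80 mm, 4 mm thick, with two crossbars 10 mm thick and 80 mm long under the legs, 60 mm behind and 36 mm ahead of the grip, with upturned ends 36 mm high; clear beside the finger flats. Origin on the mat under the grip, x along the tweezers
- engine: Small nitro engine on a fixed bench stand. Origin on the mat under the upright exhaust mouth; the finned head (43 mm across, glow plug top 117 mm above the mat) stands 68 mm along +x from it. On the -x side of the mouth there is only the stand's plate (8 mm high, 100 mm wide), reaching 8 mm. The mat is 3 mm thick
- coupler_rim (a point): Centre of the open upper rim of the brass coupler on the engine's exhaust: an upright tube 16 mm in outside diameter and 38 mm high, its rim 103 mm above the work surface. Axes as engine
- cross_wrench: Bystander: chrome four-way cross wrench lying on the mat, 116 mm across, 18 mm high; origin under its centre
- spare_head: Bystander: spare finned aluminium engine head, 41 mm across, 28 mm high; origin under its centre
- air_filter: Bystander: black rubber air filter, 48 mm across, 50 mm high; origin under its centre
- spare_coupler: Bystander: loose brass coupler standing on the mat, 16 mm across, 38 mm high; origin under its centre (not the one to gauge)
- hex_driver: Bystander: driver with a black handle lying on the mat, 170 mm long
- fuel_bottle: Bystander: white bottle, 64 mm across, 150 mm high; origin under its centre
There are look-alikes about, which are no part of the job. There is more than one size of the tweezers; the one meant has the size given above.

How it is judged:
On the way, in this order (a step that is already met when the one before it is completed fails the run):
1. the tweezers are lifted clear of their rest in the fingers (height (world z) of tw_grip above 0.06 m and contact force between tweezers and the fingers above 0.5 N and contact force between tweezers and rest below 0.05 N), for 0.2 s.
2. the tips are astride the coupler at the marked gap and held there (distance between tip_left and tip_right between 0.022 and 0.026 m and horizontal distance between tip_mid and coupler_rim below 0.006 m and z of tip_mid in the frame of coupler_rim below -0.002 m and linear speed of tweezers below 0.02 m/s), for 0.8 s.
At the end, for the whole second after the job is handed in: The robot still holds the tweezers, level within 0.2 rad and still, with nothing else carrying or touching them: tip gap 24 mm within 2 mm, the point between the tips within 6 mm of the coupler's axis, tip ends 2 to 38 mm below the coupler's rim, the gap steady through the last second (distance between tip_left and tip_right between 0.022 and 0.026 m and horizontal distance between tip_mid and coupler_rim below 0.006 m and z of tip_mid in the frame of coupler_rim between -0.038 and -0.002 m and angle between tweezers's own z axis and vertical below 0.2 rad and linear speed of tweezers below 0.01 m/s and velocity of joint tw_left between -0.05 and 0.05 rad/s and contact force between tweezers and the fingers above 2 N and contact force between tweezers and engine below 0.2 N); the arm keeps its last pose, push and grip.
It fails at once if the tweezers press against the coupler or the engine (contact force between tweezers and engine above 1.5 N).
It fails at once if the robot itself pushes against the engine or its stand (contact force between any of the fingers, the arm and engine above 1.5 N).
It fails at once if a bystander is disturbed (distance of any of cross_wrench, spare_head, air_filter, spare_coupler, fuel_bottle from where it was at the start of the episode above 0.015 m or distance of hex_driver from where it was at the start of the episode above 0.03 m).
It also fails if it takes over 42 s, if anything falls off the work surface, if the arm or the gripper's body presses on something with over 40 N, if the wrist force passes 120 N, or if a joint passes its speed limit or range.

### The arm

A 6-joint arm with a two-finger parallel gripper is mounted at the origin on the work surface. World frame = base frame: x ahead of the robot, y to its left, z up, the work surface at z = 0. Lengths are in m, angles in rad, forces in N, time in s.
With the tool pointing down it reaches from about 0.275 to 0.825 m from the base axis. Payload 4.9 kg.
Tool frame: the origin (TCP) lies midway between the tips of the shut fingers; the grasp point (between the pads) lies 19 mm behind it (bot.grip_depth is the distance from the TCP to the grasp point, in m); y points along the fingers, x is the direction in which the jaws open and shut, and the axes are right-handed (so a half turn about y gives the same grasp; the last joint's range is limited). The gripper opens to 85 mm and grips with 20 to 120 N. Pads are 22 mm wide; open, the fingers measure 114 mm over their backs; the gripper's body (76 mm by 85 mm) begins 54 mm behind the grasp point. The pads swing forward as they close: fully open they stand 13 mm farther back than shut.
Start: joints at [-1.262, 0.326, -0.193, 1.052, 0, 1.437], TCP at [0.236, -0.497, 0.231] pointing down, gripper open.
Joint ranges: [-2.65, 2.65], [-0.97, 1.79], [-1.3, 1.35], [-1.93, 2.1], [-1.47, 1.37], [-3.14, 3.14]. Speed limits (rad/s): [2.57, 2.57, 3.14, 3.14, 3.14, 3.14].

### API

Orientations are given as a unit quaternion [w, x, y, z].
In Python, from cell import bot gives the robot as it stands. Calls block until the motion is done:
- bot.move_pose(position, orientation): joint-space move of the TCP to a pose.
- bot.move_linear(position, speed=0.15, rotation=None, until_force=None): straight line of the TCP; rotation=None keeps the orientation; speed is the mean speed in m/s. With until_force (N) it stops when the force on the tool has changed by that much, and returns True; else False.
- bot.goto_joints(angles): joint-space move.
- bot.set_gripper(opening, grasp_force=None): opening from 0.0 (shut) to 1.0 (fully open); grasp_force is the grip in N (None keeps the last); returns when the fingers have stopped.
- bot.wait(seconds).
- bot.solve_ik(position, orientation): joint angles nearest the present ones, or None.
- bot.camera(name): name is "scene" or "top"; returns the picture (420x560x3 uint8, red, green, blue); there is no depth.
- bot.calibration(name): a dict with "mtx" (3x3 intrinsics, pixels), "k1" (the pictures are not rectified: a ray, as slopes to the right and down, at radius r is drawn at 1 + k1 r^2 times it, then the intrinsics apply), "extrinsics" (4x4, takes a point from world to camera coordinates). Camera axes: x right, y down, z forward; pixel columns grow to the right and rows downward; lengths in m; the calibration is good to about 2 mm. A picture is of the moment at which its call begins. calibration takes no time and is no camera call.
A pose or a line that the arm cannot do raises bot.PlanningError and nothing moves.
- bot.close_job(): hands the job in, once; it reports no verdict.
Trained networks look in the newest picture that a camera, given by its name, has taken for a name from the list of things; names that differ only in an ending like _2 or _b are one class to them, and where a whole thing is asked for, a point or a joint stands for the part that bears it (a point fixed in the world has none). Each returns a list of dicts, best first, with "confidence" (0 to 1); they miss things now and then, are a little off and sometimes report something else, mostly with a low value. They report only what shows in the picture. A call takes as long as a camera call. They do not tell look-alikes from the thing itself.
- bot.search_frame(camera, thing): "bbox" ([left, top, width, height] in pixels, round what is visible of it).
Readings, each from a call of its own:
- bot.read_clock(): time.
- bot.read_joint_positions(): joint angles.
- bot.read_joint_vel(): joint speeds.
- bot.read_joint_efforts(): joint torques, N m.
- bot.read_position(): TCP position.
- bot.read_tool_rot(): TCP orientation.
- bot.read_ft_force(): force on the tool from outside, world axes, zero at the start.
- bot.read_moment(): the same for the moment, N m.
- bot.read_gripper_width(): opening from 0.0 (shut) to 1.0 (fully open).
Only numpy, scipy, OpenCV 4.12 (cv2) and the standard library are available. Lean on these libraries where they do the work, as an engineer would, in place of code of your own. Each camera call takes 0.05 s, during which the arm holds its last target. There are 200 camera calls.

## Working session

There is one attempt and no reset: what is moved stays moved. The work goes in short steps, each a Python script; the robot and the scene stay as the last script left them, time stands still between calls to the robot, and variables do not carry over. Pictures are saved under pics/ and viewed, about 8 in all and at most 12, crops included, and the job is handed in when it is done.

```bash
mkdir -p pics; python3 - <<'E'
from cell import bot
import cv2,numpy as np
for c in("scene","top"):
    im=bot.camera(c); cv2.imwrite(f"pics/{c}0.png",im[:,:,::-1])
    k=bot.calibration(c); print(c,k["mtx"].tolist(),k["k1"],np.round(k["extrinsics"],4).tolist())
    for t in("tweezers","tw_grip","rest","engine","coupler_rim","spare_coupler","tip_left"):
        try: print(t,[([round(v) for v in d["bbox"]],round(d["confidence"],2)) for d in bot.search_frame(c,t)][:5])
        except Exception as e: print(t,e)
print(bot.read_clock(),bot.read_tool_rot())
E
```

```text
scene [[532.6327767542837, 0.0, 277.0157170197808], [0.0, 532.6327767542837, 202.18670410718917], [0.0, 0.0, 1.0]] -0.1946191681496376 [[0.3233, 0.9463, 0.0021, -0.2086], [0.7504, -0.255, -0.6098, -0.3289], [-0.5765, 0.1987, -0.7925, 1.6199], [0.0, 0.0, 0.0, 1.0]]
tweezers [([355, 170, 7, 13], 0.56), ([295, 166, 30, 50], 0.53), ([267, 241, 17, 23], 0.35)]
tw_grip [([293, 164, 35, 63], 0.88), ([223, 163, 44, 36], 0.63), ([355, 178, 7, 5], 0.56)]
rest [([287, 178, 43, 51], 0.79)]
engine [([160, 235, 45, 72], 0.93), ([266, 241, 18, 21], 0.48)]
coupler_rim [([161, 232, 45, 70], 0.96)]
spare_coupler []
tip_left [([298, 167, 28, 59], 0.46)]
top [[507.3009937315145, 0.0, 270.722653327194], [0.0, 507.3009937315145, 204.0812502344652], [0.0, 0.0, 1.0]] -0.03760510595182653 [[0.0014, -0.9999, 0.0172, 0.0093], [-0.9948, -0.0031, -0.1016, 0.5585], [0.1017, -0.017, -0.9947, 1.2226], [0.0, 0.0, 0.0, 1.0]]
tweezers [([263, 207, 18, 17], 0.7), ([154, 210, 9, 35], 0.67)]
tw_grip [([208, 199, 19, 62], 0.65)]
rest [([207, 205, 30, 50], 0.66)]
engine [([338, 165, 42, 54], 0.79)]
coupler_rim [([337, 163, 43, 55], 0.59)]
spare_coupler [([262, 143, 0, 7], 0.62)]
tip_left [([156, 209, 11, 35], 0.48)]
0.8 [-0.5975684   0.59759961 -0.37800641  0.37801834]
```

View pictures.

```bash
python3 - <<'E'
import cv2
a=cv2.imread("pics/top0.png");cv2.imwrite("pics/topc.png",cv2.resize(a[120:300,130:400],None,fx=2.95,fy=2.95,interpolation=cv2.INTER_CUBIC))
a=cv2.imread("pics/scene0.png");cv2.imwrite("pics/scenec.png",cv2.resize(a[130:330,140:400],None,fx=3,fy=3,interpolation=cv2.INTER_CUBIC))
E
```

```text
(no output)
```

View pics/topc.png

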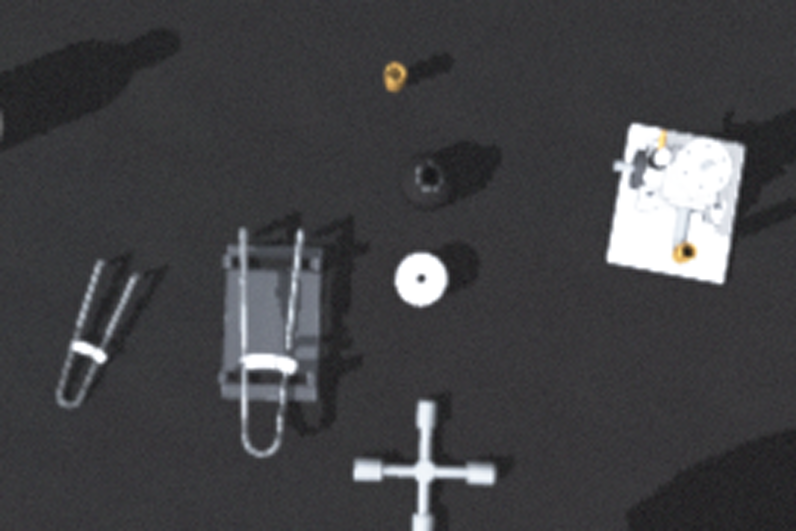

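View pics/scenec.png

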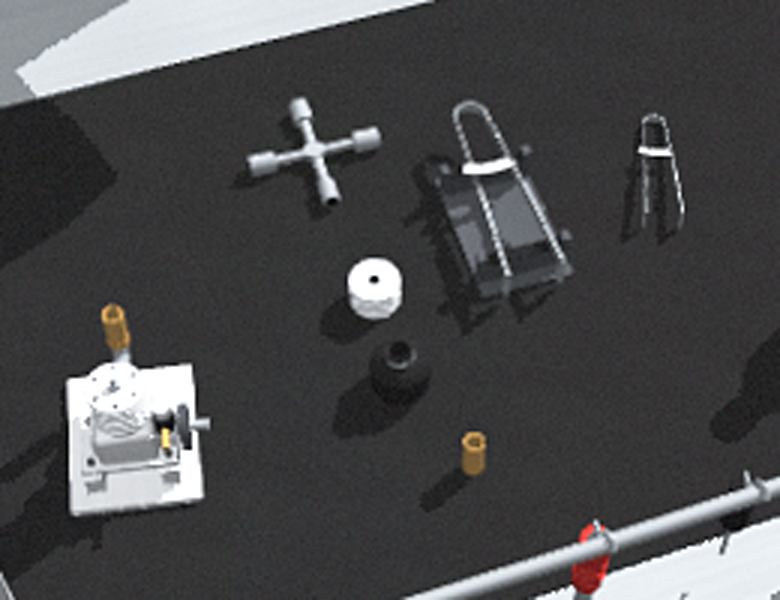

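View pics/top0.png

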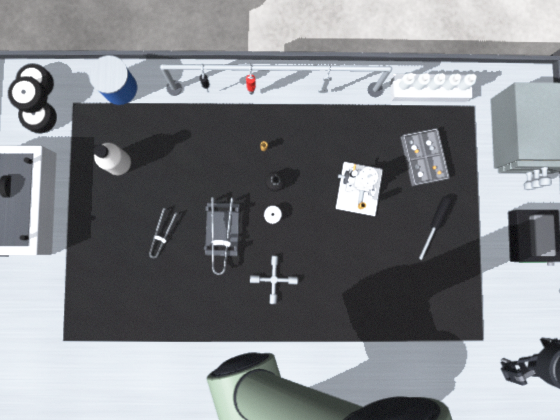

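Top image: the candidates are the tweezers on the dark rest at about (222,237), roughly 77 px or 190 mm long, and the pair lying on the mat at about (163,233), roughly 48 px. The big pair on the rest fits. The coupler to gauge is at about (362,205), on the engine; the loose spare is at (263,145). Next I measure these and confirm with a crop.

```bash
cat > h.py <<'E'
from cell import bot
import numpy as np,cv2
from scipy.optimize import least_squares
from scipy.spatial.transform import Rotation as R
def proj(c,P):
    k=bot.calibration(c);E=np.array(k["extrinsics"]);P=np.atleast_2d(P)
    q=P@E[:3,:3].T+E[:3,3];s=q[:,:2]/q[:,2:];s=s*(1+k["k1"]*(s**2).sum(1,keepdims=True))
    m=np.array(k["mtx"]);return s*[m[0,0],m[1,1]]+m[:2,2]
def unproj(c,px,z):  # pixels -> world xy at height z
    return np.array([least_squares(lambda p:proj(c,[p[0],p[1],z])[0]-u,[.5,0]).x for u in np.atleast_2d(px)])
def quat(yaw,sg=1): # jaw axis across tool heading yaw, pointing down
    X=sg*np.array([-np.sin(yaw),np.cos(yaw),0]);Y=np.array([0,0,-1.])
    q=R.from_matrix(np.stack([X,Y,np.cross(X,Y)],1)).as_quat();return q[[3,0,1,2]]
E
python3 - <<'E'
from h import *
a=cv2.imread("pics/top0.png");s=cv2.imread("pics/scene0.png")
for c,im,roi in(("top",a,(350,195,375,220)),("scene",s,(170,225,190,250))):
    h=cv2.cvtColor(im,cv2.COLOR_BGR2HSV);x0,y0,x1,y1=roi
    m=np.zeros(h.shape[:2],np.uint8);m[y0:y1,x0:x1]=((h[...,1]>110)&(h[...,2]>60)&(h[...,0]<35))[y0:y1,x0:x1]
    ys,xs=np.nonzero(m);print(c,"brass",xs.min(),xs.max(),ys.min(),ys.max(),xs.mean(),ys.mean())
    big=cv2.resize(im[y0-6:y1+6,x0-6:x1+6],None,fx=10,fy=10,interpolation=cv2.INTER_CUBIC);cv2.imwrite(f"pics/b_{c}.png",big)
A=cv2.imread("pics/b_top.png");B=cv2.imread("pics/b_scene.png")
C=cv2.resize(a[192:282,195:255],None,fx=6.5,fy=6.5,interpolation=cv2.INTER_CUBIC)
H=590;out=np.zeros((H,800,3),np.uint8)
C=C[:H];out[:C.shape[0],:C.shape[1]]=C
A=A[:295,:];B=B[:295,:]
out[:A.shape[0],395:395+A.shape[1]]=A;out[295:295+B.shape[0],395:395+B.shape[1]]=B
cv2.imwrite("pics/m.png",out)
# bright leg rows in top
g=a.max(2)
for r in (200,205,215,225,235,245,250,255,265,270,274):
    print(r,[(i+200,int(v)) for i,v in enumerate(g[r,200:245]) if v>120])
E
```

```text
top brass 359 365 203 208 361.6551724137931 205.24137931034483
scene brass 174 182 232 245 178.0612244897959 238.4387755102041
200 [(211, 167), (212, 178), (213, 125), (230, 121), (231, 221), (232, 163)]
205 [(208, 126), (209, 127), (210, 133), (211, 172), (212, 186), (213, 131), (230, 187), (231, 151)]
215 [(208, 130), (209, 131), (210, 137), (211, 186), (212, 201), (213, 154), (214, 131), (215, 128), (216, 131), (217, 129), (218, 131), (219, 128), (220, 126), (221, 131), (222, 127), (223, 125), (229, 200), (230, 152), (232, 123), (233, 129), (234, 131), (235, 130), (236, 130), (237, 127)]
225 [(207, 123), (208, 133), (209, 130), (210, 134), (211, 167), (212, 228), (213, 180), (214, 128), (215, 129), (216, 130), (217, 129), (218, 129), (219, 133), (220, 132), (221, 131), (222, 132), (223, 132), (224, 128), (227, 122), (228, 229), (229, 174), (232, 130), (233, 135), (234, 134), (235, 131), (236, 135), (237, 134)]
235 [(207, 128), (208, 129), (209, 132), (210, 130), (211, 147), (212, 230), (213, 185), (214, 133), (215, 129), (216, 131), (217, 127), (218, 130), (219, 130), (220, 133), (221, 134), (222, 136), (223, 135), (224, 129), (225, 126), (227, 190), (228, 144)]
245 [(212, 179), (213, 166), (214, 136), (215, 131), (222, 130), (223, 135), (224, 164), (225, 228), (226, 252), (227, 253), (228, 254), (229, 234), (230, 138)]
250 [(211, 122), (212, 200), (213, 157), (225, 121), (235, 126)]
255 [(212, 226), (213, 179), (222, 122), (223, 125), (224, 125), (225, 182), (226, 137)]
265 [(212, 134), (224, 187), (225, 138)]
270 [(213, 188), (214, 144), (223, 177), (224, 140)]
274 [(217, 150), (218, 158), (219, 136), (220, 124)]
```

View pics/m.png

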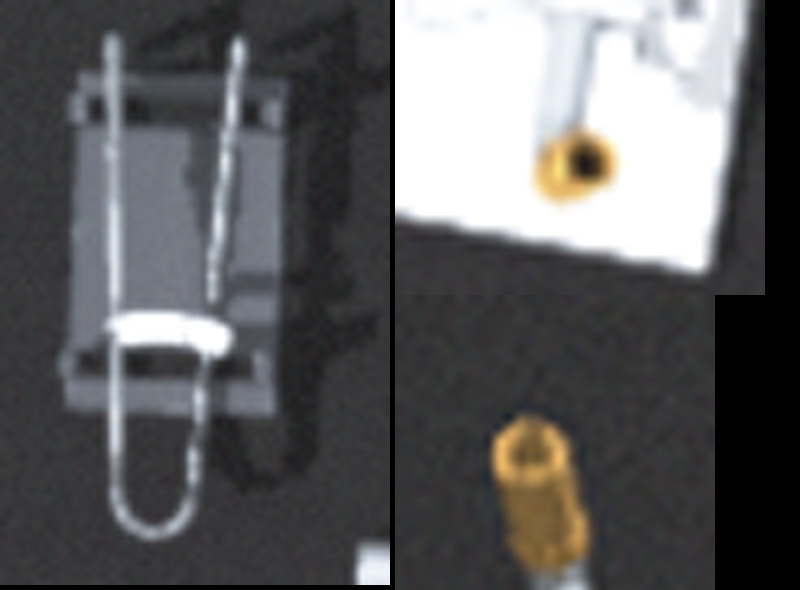

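```bash
python3 - <<'E'
from h import *
T=unproj("top",[362.75,204.85],.103)[0];S=unproj("scene",[177.05,234.05],.103)[0]
print("coupler",T,S)
p=least_squares(lambda p:np.r_[proj("top",p)[0]-[362.75,204.85],proj("scene",p)[0]-[177.05,234.05]],[.5,-.1,.1]).x;print("tri",p)
L=unproj("top",[[211.9,200],[212.2,225],[212.4,255]],.041);Rr=unproj("top",[[231.2,200],[228.4,225],[225.3,255]],.041)
M=(L+Rr)/2;print("mid",M.round(4).tolist(),"w",np.linalg.norm(L-Rr,axis=1))
d=M[0]-M[2];yaw=np.arctan2(d[1],d[0]);print("yaw",yaw)
e=unproj("top",[[221.7,196.9],[218.5,274.6]],.041);print(e,np.linalg.norm(e[0]-e[1]))
u=np.array([np.cos(yaw),np.sin(yaw)]);print("grip from tips",e[0]-.064*u,"from bow",e[1]+.126*u)
# wing at -46
w=unproj("top",[[220.5,243.3]],.05)[0];print("grip from wing",w+.046*u)
for n,px in(("plate",[[338.5,210],[375.5,216.5]]),("platetop",[[344.5,162],[382,169]]),("head",[[369,176]])):print(n,unproj("top",px,.011 if n!="head" else .11).round(4).tolist())
q=[p[0],p[1]]
for sg in(1,-1):
    g=(e[0]-.064*u+e[1]+.126*u)/2
    for pos in([*g,.014],[*g,.15],[p[0]-.06,p[1],.1],[p[0]-.06,p[1],.2]):
        j=bot.solve_ik(pos,quat(yaw,sg).tolist());print(sg,None if j is None else np.round(j,2).tolist())
E
```

```text
coupler [ 0.54972753 -0.20239605] [ 0.54787541 -0.20319186]
tri [ 0.54939806 -0.20264329  0.10483375]
mid [[0.5668, 0.1308], [0.5058, 0.1332], [0.4332, 0.1359]] w [0.04704833 0.03929479 0.03111211]
yaw -0.03783843285178007
[[0.57443207 0.13052576]
 [0.38629762 0.13619144]] 0.188219738266163
grip from tips [0.51047788 0.13294684] from bow [0.51220743 0.13142493]
grip from wing [0.50718262 0.12971125]
plate [[0.5459, -0.1595], [0.5298, -0.2525]]
platetop [[0.6679, -0.1763], [0.6505, -0.2715]]
head [[0.6166, -0.2168]]
1 [0.11, 0.54, -0.51, 0.53, 0.0, 0.15]
1 [0.11, 0.36, -0.37, 0.84, 0.0, 0.15]
1 [-0.53, 0.42, -0.43, 0.73, 0.0, -0.49]
1 [-0.53, 0.31, -0.3, 0.96, 0.0, -0.49]
-1 [0.11, 0.54, -0.51, 0.53, 0.0, -2.99]
-1 [0.11, 0.36, -0.37, 0.84, 0.0, -2.99]
-1 [-0.53, 0.42, -0.43, 0.73, 0.0, 2.65]
-1 [-0.53, 0.31, -0.3, 0.96, 0.0, 2.65]
```

```bash
python3 - <<'E'
from h import *
q=quat(-.04).tolist();g=[.511,.1325]
bot.move_pose([*g,.25],q);bot.move_linear([*g,.10],.2);bot.move_linear([*g,.014],.08,until_force=8)
print(bot.read_position(),bot.read_ft_force(),bot.read_clock())
for o in(.6,.52,.47,.43):
    bot.set_gripper(o,30);print(o,bot.read_gripper_width(),np.round(bot.read_ft_force(),2),bot.read_clock())
for c in("top","scene"): cv2.imwrite(f"pics/g_{c}.png",bot.camera(c)[:,:,::-1])
a=cv2.imread("pics/g_top.png")[185:290,170:270];b=cv2.imread("pics/g_scene.png")[130:250,240:370]
o=np.zeros((560,800,3),np.uint8);a=cv2.resize(a,None,fx=3.6,fy=3.6,interpolation=3);b=cv2.resize(b,None,fx=3.3,fy=3.3,interpolation=3)
o[:a.shape[0],:a.shape[1]]=a;o[:b.shape[0],365:365+b.shape[1]]=b;cv2.imwrite("pics/g.png",o)
E
```

```text
[0.51145459 0.13255219 0.01446085] [-0.57272221  0.3987655   0.08088287] 5.3667
0.6 0.597976467853019 [-0.71  0.6  -0.43] 5.8
0.52 0.5167013338921451 [ 0.62 -0.55  0.89] 6.0417
0.47 0.4668124961336651 [-0.08  0.05  2.68] 6.2667
0.43 0.4317375223520958 [-0.71  0.66  5.2 ] 6.4833
```

View pics/g.png

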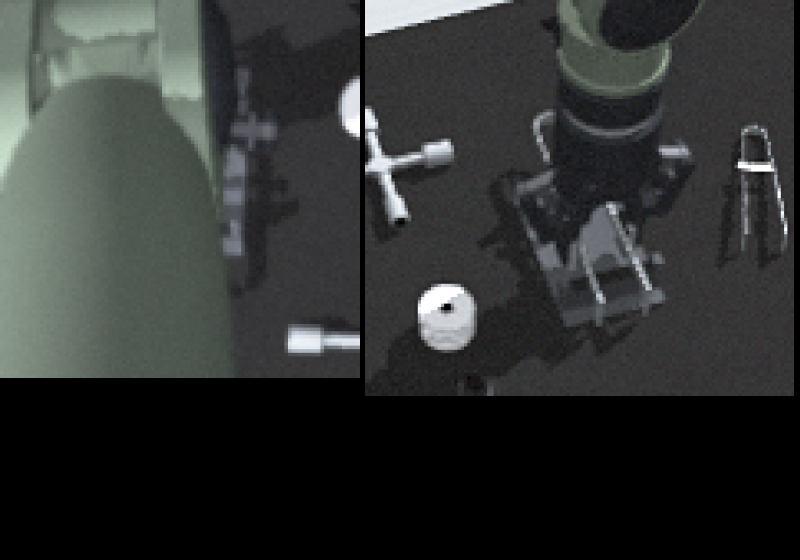

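```bash
cat >> h.py <<'E'
C=np.array([.5492,-.2026]);YAW=-.18
def tcp(yaw=YAW,dx=0,dy=0,z=.1): # dx,dy: correction in tool frame
    u=np.array([np.cos(yaw),np.sin(yaw)]);v=np.array([-u[1],u[0]])
    return [*(C-u*(.06-dx)+v*dy),z]
E
python3 - <<'E'
from h import *
p=bot.read_position()
bot.move_linear([p[0],p[1],.06],.06);bot.wait(.3);print(bot.read_ft_force(),bot.read_gripper_width())
bot.move_linear([p[0],p[1],.22],.15);bot.wait(.2);print(bot.read_ft_force())
bot.move_linear(tcp(z=.22),.15,rotation=quat(YAW).tolist())
bot.move_linear(tcp(z=.1455),.1);bot.wait(.3)
print(bot.read_position(),bot.read_tool_rot(),quat(YAW),bot.read_gripper_width(),bot.read_ft_force(),bot.read_clock())
for c in("top","scene"): cv2.imwrite(f"pics/h_{c}.png",bot.camera(c)[:,:,::-1])
t=proj("top",[*C,.103])[0].astype(int);s=proj("scene",[*C,.12])[0].astype(int);print(t,s)
a=cv2.imread("pics/h_top.png")[t[1]-35:t[1]+35,t[0]-30:t[0]+30];b=cv2.imread("pics/h_scene.png")[s[1]-50:s[1]+30,s[0]-40:s[0]+40]
o=np.zeros((480,800,3),np.uint8);a=cv2.resize(a,None,fx=5.3,fy=5.3,interpolation=2);b=cv2.resize(b,None,fx=5.9,fy=5.9,interpolation=2)
o[:a.shape[0],:a.shape[1]]=a;o[:b.shape[0],325:325+b.shape[1]]=b;cv2.imwrite("pics/h.png",o)
E
```

```text
[ 0.06343192  0.4290551  -1.07604177] 0.43431145118937436
[ 0.14940897 -0.6776471  -0.23300835]
[ 0.49043955 -0.19201644  0.14599027] [-0.54261576  0.5432253   0.45314824 -0.45291399] [-0.54291564  0.54291564  0.45303709 -0.45303709] 0.43110866182155655 [ 0.23125153  0.64113372 -1.10922834] 12.725
[362 205] [176 230]
```

View pics/h.png

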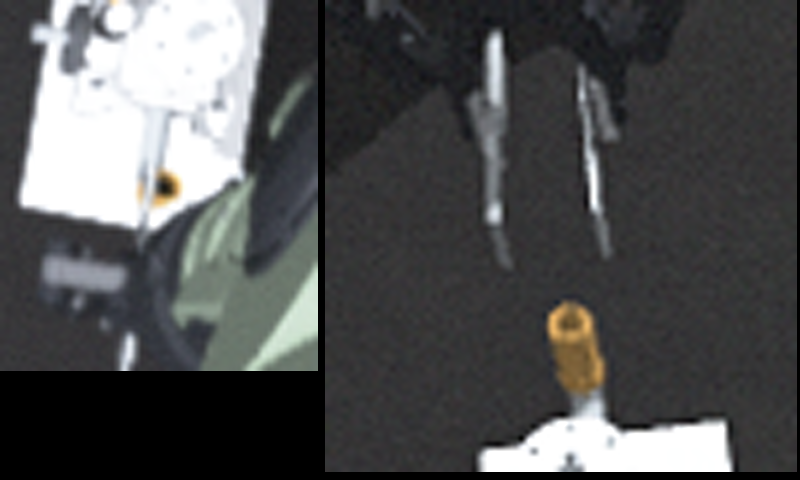

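```bash
cat >> h.py <<'E'
def tips(p,gap,yaw=YAW,off=.0235,th=.0015):
    u=np.array([np.cos(yaw),np.sin(yaw)]);v=np.array([-u[1],u[0]]);b=np.array(p[:2])+.06*u;z=p[2]+off-.028
    return [np.r_[b+s*(gap/2+th)*v,zz] for zz in(z,z+.032) for s in(1,-1)]+[np.r_[b,z]]
E
python3 - <<'E'
from h import *
p=bot.read_position();P=np.array(tips(p,.034));s=np.array([176,230])
f=lambda x:(x-(s-[40,50])+.5)*5.9-.5+[325,0]
print("pred crop px",f(proj("scene",P)).round(0).tolist())
print("top full-res left leg end",(proj("top",P)-np.array([362,205])+[30,35]).round(1)*5.3)
k=lambda x:(np.array(x)-[325,0]+.5)/5.9-.5+(s-[40,50])
obs=k([[507,266],[606,256]])
print("obs xy at tip z",unproj("scene",obs,P[0,2]),"pred",P[:2])
print("coupler scene at rim",unproj("scene",k([[570,319]]),.103), "z tips",P[0,2])
E
```

```text
pred crop px [[606.0, 260.0], [507.0, 272.0], [594.0, 209.0], [492.0, 221.0], [556.0, 266.0]]
top full-res left leg end [[138.86 168.54]
 [224.19 184.44]
 [153.17 160.59]
 [241.15 176.49]
 [181.26 176.49]]
obs xy at tip z [[ 0.54351374 -0.22029379]
 [ 0.55087079 -0.18416226]] pred [[ 0.55264575 -0.18448303  0.14126294]
 [ 0.54602166 -0.22088525  0.14126294]]
coupler scene at rim [[ 0.54686377 -0.20282873]] z tips 0.14126294225114983
```

Scene crop: the prong ends are at (507,266) and (606,256), with the coupler rim at (570,319). Unprojected in the same camera, the tip midpoint is within about 1 mm of the coupler axis, so I descend and then squeeze.

```bash
python3 - <<'E'
from h import *
print(bot.move_linear(tcp(z=.0955),.05,until_force=5),bot.read_position());bot.wait(.2)
print(bot.read_ft_force())
for o in(.40,.375,.353):
    bot.set_gripper(o);print(o,bot.read_gripper_width(),np.round(bot.read_ft_force(),2))
bot.wait(.4);print(bot.read_gripper_width(),bot.read_clock())
for c in("top","scene"): cv2.imwrite(f"pics/i_{c}.png",bot.camera(c)[:,:,::-1])
t=np.array([362,205]);s=np.array([176,230])
a=cv2.imread("pics/i_top.png")[t[1]-25:t[1]+45,t[0]-30:t[0]+30];b=cv2.imread("pics/i_scene.png")[s[1]-40:s[1]+25,s[0]-30:s[0]+30]
o=np.zeros((520,800,3),np.uint8);a=cv2.resize(a,None,fx=5.3,fy=5.3,interpolation=2);b=cv2.resize(b,None,fx=7.9,fy=7.9,interpolation=2)
o[:a.shape[0],:a.shape[1]]=a;o[:b.shape[0],325:325+b.shape[1]]=b;cv2.imwrite("pics/i.png",o)
P=np.array(tips(bot.read_position(),.024));print(((proj("scene",P)-(s-[30,40])+.5)*7.9-.5+[325,0]).round().tolist())
E
```

```text
False [ 0.49042842 -0.19200879  0.09582873]
[-0.46849991  0.11099325 -0.8357641 ]
0.4 0.40147158269625 [-0.26 -0.25 -0.59]
0.375 0.38029773627144003 [-0.54  0.3  -1.52]
0.353 0.35500235174067424 [-0.03  0.44 -0.73]
0.35662969639501496 15.225
[[630.0, 373.0], [536.0, 384.0], [614.0, 309.0], [518.0, 320.0], [583.0, 378.0]]
```

View pics/i.png

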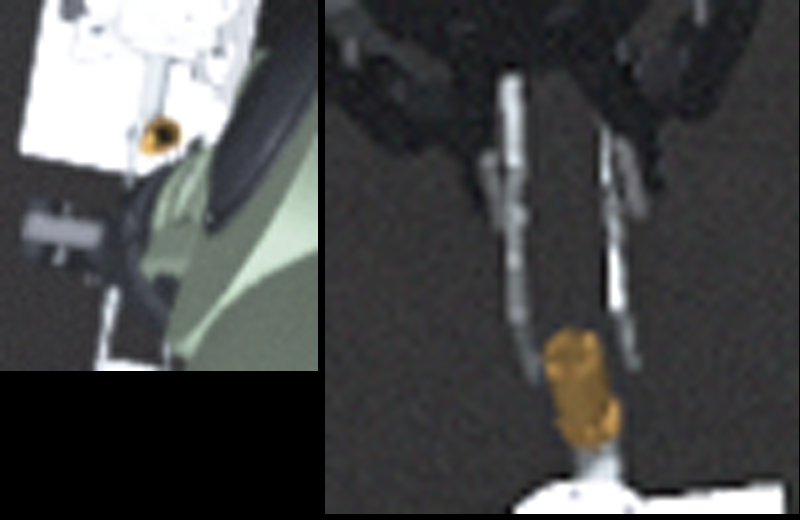

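```bash
cat >> h.py <<'E'
def legs(im,c,g,yaw,xs=(.015,.025,.035,.045,.055),h=.032):
    im=im.astype(np.float32).max(2) if im.ndim==3 else im
    u=np.array([np.cos(yaw),np.sin(yaw)]);v=np.array([-u[1],u[0]]);ys=np.arange(-h,h,.0004);out=[]
    for x in xs:
        pr=np.zeros(len(ys),np.float32)
        for dx in np.linspace(-.004,.004,9):
            P=[np.r_[np.array(g[:2])+u*(x+dx)+v*y,g[2]+.003] for y in ys]
            q=proj(c,P).astype(np.float32);pr+=cv2.remap(im,q[:,:1],q[:,1:],cv2.INTER_CUBIC)[:,0]/9
        r=[]
        for s in(1,-1):
            m=(ys*s>.006);w=np.where(m,pr,0);k=w.argmax();i=slice(max(k-10,0),k+11)
            ww=np.clip(pr[i]-np.percentile(pr[m],40)-15,0,None);r.append((ww*ys[i]).sum()/ww.sum())
        out.append((x,round(1e3*(r[0]-r[1]),1),round(500*(r[0]+r[1]),1)))
    return out
E
cat > meas.py <<'E'
from h import *
def now():
    im=np.mean([bot.camera("scene").astype(np.float32) for _ in range(8)],0)
    p=bot.read_position();return legs(im,"scene",[p[0],p[1],p[2]+.0235],YAW)
if __name__=="__main__":
    print("rest",legs(cv2.imread("pics/scene0.png"),"scene",[.511,.1325,.038],-.04,(-.02,-.01,0,.01,.02,.03,.04,.05)))
    print("hover",legs(cv2.imread("pics/h_scene.png"),"scene",[.4904,-.192,.1695],YAW))
    print("now",now(),[round(bot.read_gripper_width(),4) for _ in range(6)])
    im=np.mean([bot.camera("top").astype(np.float32) for _ in range(8)],0)
    cv2.imwrite("pics/w.png",cv2.resize(im[190:260,330:380,::-1],None,fx=8,fy=8,interpolation=2))
E
python3 meas.py
```

```text
rest [(-0.02, np.float64(38.7), np.float64(1.5)), (-0.01, np.float64(39.8), np.float64(1.7)), (0, np.float64(41.0), np.float64(1.7)), (0.01, np.float64(41.7), np.float64(1.6)), (0.02, np.float64(43.3), np.float64(1.2)), (0.03, np.float64(44.4), np.float64(1.0)), (0.04, np.float64(45.1), np.float64(0.7)), (0.05, np.float64(46.4), np.float64(0.7))]
hover [(0.015, np.float64(35.3), np.float64(-0.4)), (0.025, np.float64(35.9), np.float64(-0.5)), (0.035, np.float64(35.7), np.float64(0.3)), (0.045, np.float64(37.1), np.float64(0.2)), (0.055, np.float64(36.8), np.float64(0.4))]
now [(0.015, np.float64(27.9), np.float64(-0.8)), (0.025, np.float64(28.2), np.float64(0.3)), (0.035, np.float64(28.7), np.float64(0.2)), (0.045, np.float64(28.4), np.float64(0.1)), (0.055, np.float64(28.2), np.float64(0.2))] [0.3493, 0.3493, 0.3493, 0.3493, 0.3493, 0.3493][ WARN:0@18.056] global loadsave.cpp:1063 imwrite_ Unsupported depth image for selected encoder is fallbacked to CV_8U.
```

View pics/w.png

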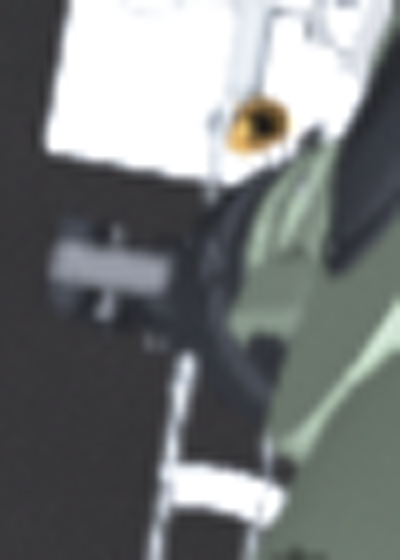

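```bash
python3 - <<'E'
from meas import *
bot.set_gripper(.348);bot.wait(.5)
for _ in range(2):
    n=now();print([float(a[1]) for a in n],[float(a[2]) for a in n],bot.read_gripper_width());bot.wait(.1)
im=np.mean([bot.camera("scene").astype(np.float32) for _ in range(8)],0)
s=np.array([178,230]);cv2.imwrite("pics/j.png",np.clip(cv2.resize(im[s[1]-35:s[1]+20,s[0]-28:s[0]+28,::-1],None,fx=10,fy=10,interpolation=2),0,255).astype(np.uint8))
print(((proj("scene",np.array(tips(bot.read_position(),.024)))-(s-[28,35])+.5)*10-.5).round().tolist(),bot.read_ft_force(),bot.read_clock())
E
```

```text
[27.7, 27.5, 28.2, 27.9, 27.3] [-0.9, -0.3, 0.2, 0.2, 0.4] 0.3473980778819283
[27.7, 27.5, 28.1, 28.0, 27.2] [-0.9, -0.3, 0.2, 0.2, 0.5] 0.3543028860995198
[[346.0, 422.0], [227.0, 436.0], [326.0, 341.0], [205.0, 355.0], [287.0, 429.0]] [-0.4291354   0.74053819 -1.25619241] 18.2417
```

View pics/j.png

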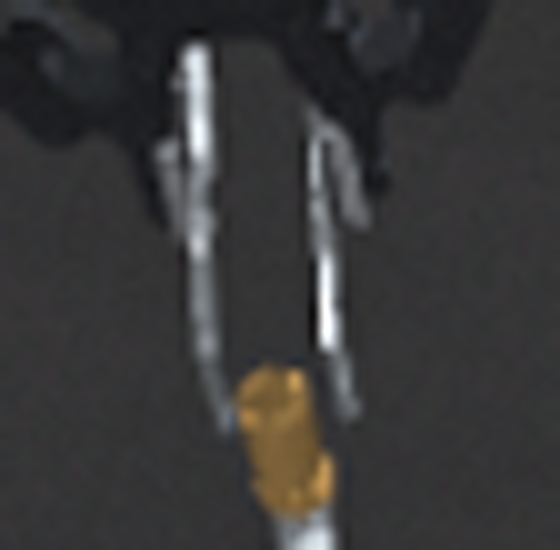

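Both views put the tip midpoint about 1 mm too far to the tool's left, so I nudge it 1 mm to the right, recheck the numbers and hand in.

```bash
python3 - <<'E'
from meas import *
bot.move_linear(tcp(z=.0955,dy=-.001),.005);bot.wait(1.2)
n=now();print([float(a[1]) for a in n],[float(a[2]) for a in n],bot.read_gripper_width(),bot.read_position(),bot.read_ft_force(),bot.read_clock())
bot.close_job()
E
```

```text
[28.0, 27.1, 27.0, 27.6, 28.1] [-0.3, -0.1, 0.2, 0.2, 0.3] 0.34922124658385445 [ 0.48999575 -0.19283685  0.09548113] [-0.41376212 -0.30498231 -0.94517022] 20.1917
the job is handed in; nothing more can be done
```

I handed in the job at 20 s. The arm is holding the big tweezers (the 190 mm pair from the rest, not the smaller look-alike on the mat) level astride the coupler and squeezed to about the line. `close_job` reports no verdict.

Last checks:
- **Gap:** the two legs are parallel, with centres 27.0–28.1 mm apart in the scene camera. Allowing 3 mm for tip thickness, that is a tip gap of about 24–25 mm. The gripper's commanded and read opening implies 23–24 mm, so the two disagree by about 1 mm, still within the 2 mm limit. I went by these figures because I could not resolve the pointer on the wing's line in the pictures.
- **Centring:** both cameras put the tip midpoint about 1 mm to the tool's left of the coupler axis, so I moved it 1 mm right. I did not view another picture after that move. Along the tool, the estimate is good to about 2 mm.
- **Height:** the tip ends should be about 12 mm below the rim, computed from the arm pose rather than measured.
- **Contact:** the force on the tool stayed at about the tweezers' weight, with no sign of touching the coupler or the engine.

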